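Kit the square-tube spacers

TASK

Collect the three square-tube offcuts from the bench and put each, lying flat, lengthwise and the same way up as now, into the bin of the kit tray that is made for its length: short, medium and long. Set them down rather than dropping them, and leave the look-alikes (the open channel, the angle and the round tube) where they are.

Things in the scene. Friction and masses are not known exactly. Their poses are not given: they have to be found in the camera images.
- tube_short: offcut of aluminium square tube, 60 mm long, 40 mm wide, 40 mm high (hollow, 3 mm walls, closed flat top seen from above), about 72 g, lying loose on the bench. Origin: centre of its underside; x runs along its length, z up.
- tube_medium: offcut of aluminium square tube, 90 mm long, 40 mm wide, 40 mm high (hollow, 3 mm walls, closed flat top seen from above), about 108 g, lying loose on the bench. Origin: centre of its underside; x runs along its length, z up.
- tube_long: offcut of aluminium square tube, 120 mm long, 40 mm wide, 40 mm high (hollow, 3 mm walls, closed flat top seen from above), about 144 g, lying loose on the bench. Origin: centre of its underside; x runs along its length, z up.
- bin_short: shallow blue open plastic bin for the 60 mm tube, fixed on the kit tray beside the two other bins (centres 88 mm apart, in any order; gaps of 16 mm between bins). Inside 84 mm long by 64 mm wide, walls 4 mm thick, floor 4 mm thick, 14 mm high in all; it stands on the 3 mm tray plate, so its inner floor is 7 mm and its rim 17 mm above the bench. Origin: centre of its underside; its LENGTH runs along its y axis, its width along x, z up.
- bin_medium: shallow blue open plastic bin for the 90 mm tube, fixed on the kit tray beside the two other bins (centres 88 mm apart, in any order; gaps of 16 mm between bins). Inside 114 mm long by 64 mm wide, walls 4 mm thick, floor 4 mm thick, 14 mm high in all; it stands on the 3 mm tray plate, so its inner floor is 7 mm and its rim 17 mm above the bench. Origin: centre of its underside; its LENGTH runs along its y axis, its width along x, z up.
- bin_long: shallow blue open plastic bin for the 120 mm tube, fixed on the kit tray beside the two other bins (centres 88 mm apart, in any order; gaps of 16 mm between bins). Inside 144 mm long by 64 mm wide, walls 4 mm thick, floor 4 mm thick, 14 mm high in all; it stands on the 3 mm tray plate, so its inner floor is 7 mm and its rim 17 mm above the bench. Origin: centre of its underside; its LENGTH runs along its y axis, its width along x, z up.
- channel: look-alike, to be left: aluminium U-channel offcut, 120 x 40 x 40 mm, open on top. Origin: centre of its underside; x along its length, z up.
- angle: look-alike, to be left: aluminium L-angle offcut, 90 mm long, legs 40 mm, one leg flat on the bench, the other upright along its +y edge. Origin: centre of its underside; x along its length, z up.
- round_tube: look-alike, to be left: aluminium round tube offcut, 40 mm across, 60 mm tall, standing on end. Origin: centre of its underside, z up.
Mind the look-alikes: they are no part of the job. Leave any orange look-alike of the bin_medium alone. What is shaped like the bin_long but red is not meant.

How it is judged:
By the outcome, as a careful person would: the job done as asked, in the order asked, and still so for the second after the job is handed in, with the robot touching nothing.
It also fails if it takes over 93 s, if anything falls off the work surface, if the arm or the gripper's body presses on something with over 40 N, if the wrist force passes 120 N, or if a joint passes its speed limit or range.

ROBOT

A 6-joint arm with a two-finger parallel gripper is mounted at the origin on the work surface. World frame = base frame: x ahead of the robot, y to its left, z up, the work surface at z = 0. Lengths are in m, angles in rad, forces in N, time in s.
With the tool pointing down it reaches from about 0.25 to 0.85 m from the base axis. Payload 12.5 kg.
Tool frame: the origin (TCP) lies between the finger pads; the fingertips stand 22 mm ahead of it and the grasp point (between the pads) lies 3 mm ahead of it; z points along the fingers, y is the line along which they close (so a half turn about z gives the same grasp; the last joint's range is limited). The gripper opens to 93 mm and grips with 3 to 60 N. Pads are 15 mm wide; open, the fingers measure 128 mm over their backs; the gripper's body (75 mm by 188 mm) begins 65 mm behind the grasp point.
Start: joints at [-0.085, 0.351, 1.652, -0, 1.139, -0.085], TCP at [0.55, 0, 0.203] pointing down, gripper open.
Joint ranges: [-2.75, 2.75], [-0.79, 2.1], [0.01, 2.65], [-1.57, 4.71], [0.07, 3.14], [-2.87, 2.87]. Speed limits (rad/s): [2.22, 2.22, 2.79, 3.14, 3.14, 3.14].

INTERFACE

Orientations are given as a unit quaternion [w, x, y, z].
In Python, from station import bot, kin, read_state, viewer, workorder gives the robot as it stands. Calls block until the motion is done:
- bot.movep(position, orientation): joint-space move of the TCP to a pose.
- bot.move_l(position, orientation=None, feed=0.15, guard=None): straight line of the TCP; orientation=None keeps the orientation; feed is the mean speed in m/s. With guard (N) it stops when the force on the tool has changed by that much, and returns True; else False.
- bot.goto_joints(angles): joint-space move.
- bot.command_gripper(opening, squeeze=None): opening from 0.0 (shut) to 1.0 (fully open); squeeze is the grip in N (None keeps the last); returns when the fingers have stopped.
- bot.sleep(seconds).
- kin.inverse_kinematics(position, orientation): joint angles nearest the present ones, or None.
- read_state(): the state.
- viewer.grab_frame(name): name is "scene" or "side" or "wrist"; returns the picture (480x640x3 uint8, red, green, blue); there is no depth.
- viewer.camera_model(name): a dict with "mtx" (3x3 intrinsics, pixels), "rvec" (rotation vector, rad) and "tvec" (3), from world to camera coordinates, as OpenCV has them; the wrist camera has in their place "hand_eye" (4x4, takes a point from camera to tool coordinates, whose origin is the TCP and whose axes are the flange's). Camera axes: x right, y down, z forward; pixel columns grow to the right and rows downward; lengths in m; the calibration is good to about 2 mm. A picture is of the moment at which its call begins: read the wrist's pose just before it. camera_model takes no time and is no camera call.
A pose or a line that the arm cannot do raises bot.IKError and nothing moves.
- workorder.job_done(): hands the job in; it is judged then, once.
The state is a dict: "t": time; "joint_positions": joint angles; "qvel": joint speeds; "effort": joint torques, N m; "position": TCP position; "eef_rot": TCP orientation; "force": force on the tool from outside, world axes, zero at the start; "torque": the same for the moment, N m; "opening": opening from 0.0 (shut) to 1.0 (fully open); "finger_force": force on a finger pad.
Only numpy, scipy, OpenCV 4.12 (cv2) and the standard library are available. Lean on these libraries where they do the work, as an engineer would, in place of code of your own. Each camera call takes 0.05 s, during which the arm holds its last target. There are 200 camera calls.

## Working session

There is one attempt and no reset: what is moved stays moved. The work goes in short steps, each a Python script; the robot and the scene stay as the last script left them, time stands still between calls to the robot, and variables do not carry over. Pictures are saved under pics/ and viewed, at most 14 in all, crops included, and the job is handed in when it is done.

```bash
ls; mkdir -p pics; python3 - <<'E'
from station import bot,kin,read_state,viewer,workorder
import cv2,json
for n in("scene","side"):
    cv2.imwrite(f"pics/{n}0.png",viewer.grab_frame(n)[:,:,::-1])
for n in("scene","side","wrist"): print(n,viewer.camera_model(n))
s=read_state();print(s['t'],s['position'],s['eef_rot'])
E
```

```text
pics
scene {'mtx': array([[511.2983023 ,   0.        , 313.5183313 ],
       [  0.        , 511.2983023 , 242.11451332],
       [  0.        ,   0.        ,   1.        ]]), 'rvec': array([ 2.49601895,  0.83981546, -0.21706899]), 'tvec': array([-0.37745796, -0.25094388,  1.56737264])}
side {'mtx': array([[572.56131956,   0.        , 330.02259811],
       [  0.        , 572.56131956, 240.79022455],
       [  0.        ,   0.        ,   1.        ]]), 'rvec': array([ 0.14443048, -2.77841158,  1.30703571]), 'tvec': array([0.46862697, 0.06898774, 1.24718827])}
wrist {'mtx': array([[432.85096456,   0.        , 312.73541228],
       [  0.        , 432.85096456, 231.34950291],
       [  0.        ,   0.        ,   1.        ]]), 'hand_eye': array([[-3.05142025e-04, -9.53809773e-01, -3.00411092e-01,
         8.43062001e-02],
       [ 9.99999375e-01, -6.14165489e-04,  9.34237184e-04,
         8.07203122e-04],
       [-1.07558668e-03, -3.00410619e-01,  9.53809364e-01,
        -1.82009431e-01],
       [ 0.00000000e+00,  0.00000000e+00,  0.00000000e+00,
         1.00000000e+00]])}
0.1 [5.49685663e-01 4.16550024e-05 2.02762909e-01] [-3.98809786e-04  7.07122761e-01  7.07090610e-01 -3.32781618e-04]
```

View pics/scene0.png

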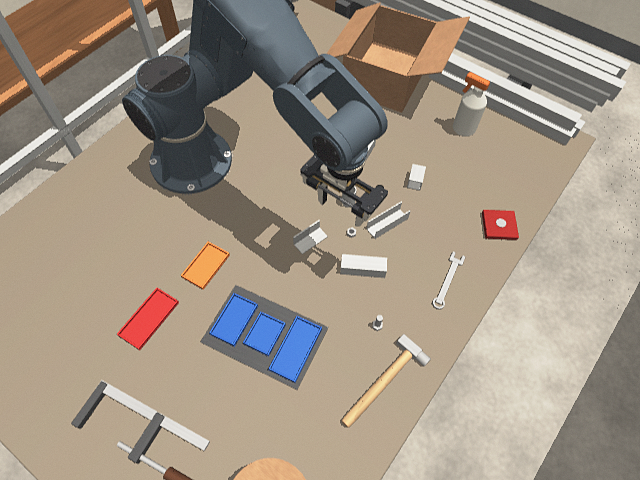

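View pics/side0.png

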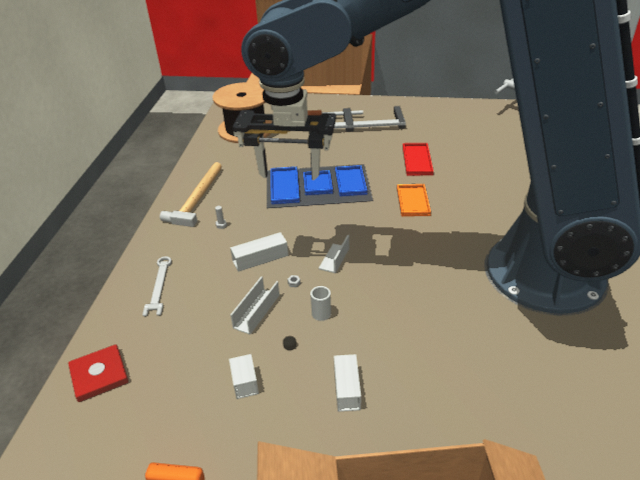

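Side view: three closed boxes at (260,250), (244,375) and (347,380). The look-alikes are the channel (257,305), angle (335,255) and round tube (320,303). In the scene view the blue bins are at (233,318), (265,333) and (296,348); the orange (205,265) and red (148,318) trays are decoys. Next I'll measure lengths and check an enlarged crop.

```bash
cat > h.py <<'E'
from station import bot,kin,read_state,viewer,workorder
import cv2,numpy as np
from scipy.spatial.transform import Rotation as R
def cam(name,st=None):
    m=viewer.camera_model(name);K=m['mtx']
    if name=='wrist':
        w,x,y,z=st['eef_rot'];T=np.eye(4);T[:3,:3]=R.from_quat([x,y,z,w]).as_matrix();T[:3,3]=st['position']
        T=T@m['hand_eye'];return K,T[:3,:3],T[:3,3]
    r=cv2.Rodrigues(m['rvec'])[0];return K,r.T,-r.T@m['tvec']
def ray(c,px,z):
    K,Rm,o=c;px=np.asarray(px,float).reshape(-1,2)
    d=np.c_[px,np.ones(len(px))]@np.linalg.inv(K).T@Rm.T
    return (o+d*((z-o[2])/d[:,2])[:,None])[:,:2]
def proj(c,P):
    K,Rm,o=c;q=(np.asarray(P,float).reshape(-1,3)-o)@Rm@K.T;return q[:,:2]/q[:,2:]
def rect(pts):
    (c,(w,h),a)=cv2.minAreaRect((pts*1000).astype(np.float32))
    if w<h:w,h,a=h,w,a+90
    return np.array(c)/1000,w,h,(a+90)%180-90   # length direction in deg
def contours(mask,amin):
    cs=cv2.findContours(mask.astype(np.uint8),cv2.RETR_EXTERNAL,cv2.CHAIN_APPROX_NONE)[0]
    return [c[:,0,:] for c in cs if cv2.contourArea(c)>amin]
E
python3 - <<'E'
from h import *
im=viewer.grab_frame('scene');c=cam('scene');h=cv2.cvtColor(im,cv2.COLOR_RGB2HSV)
for k in contours((h[...,0]>100)&(h[...,0]<125)&(h[...,1]>140)&(h[...,2]>90),200):
    print('bin px',k.mean(0).round(),[np.round(v,3) for v in rect(ray(c,k,.017))])
im=viewer.grab_frame('side');h=cv2.cvtColor(im,cv2.COLOR_RGB2HSV);c=cam('side')
for x,y in((260,245),(243,365),(345,365)): print(h[y,x],h[y+12,x],h[y+30,x],ray(c,(x,y),.04).round(3))
h=h.astype(int)
for k in contours((h[...,1]<30)&(h[...,2]>200),150):
    if 210<k[:,0].mean()<380: print('white',k.mean(0).round(),[np.round(v,3) for v in rect(ray(c,k,.04))])
cv2.imwrite('pics/crop1.png',cv2.resize(im[220:420,210:380,::-1],None,fx=3,fy=3,interpolation=2)[:600])
E
```

```text
bin px [295. 348.] [array([ 0.625, -0.275]), np.float64(152.553), np.float64(72.902), np.float64(-78.645)]
bin px [264. 333.] [array([ 0.54 , -0.293]), np.float64(91.904), np.float64(73.853), np.float64(-78.58)]
bin px [234. 319.] [array([ 0.455, -0.31 ]), np.float64(124.192), np.float64(74.51), np.float64(-78.684)]
[ 48   5 232] [ 40  13 116] [ 20  61 171] [[0.627 0.01 ]]
[ 48   5 235] [ 53   4 234] [ 38  15 137] [[0.588 0.341]]
[ 48   5 234] [ 48   5 233] [ 48   5 235] [[0.407 0.323]]
white [347. 376.] [array([0.402, 0.344]), np.float64(90.107), np.float64(39.928), np.float64(-79.983)]
white [242. 369.] [array([0.588, 0.349]), np.float64(59.94), np.float64(40.263), np.float64(-68.406)]
white [256. 308.] [array([0.596, 0.19 ]), np.float64(145.957), np.float64(27.246), np.float64(77.823)]
white [258. 244.] [array([0.631, 0.008]), np.float64(120.541), np.float64(39.806), np.float64(31.939)]
```

View pics/crop1.png

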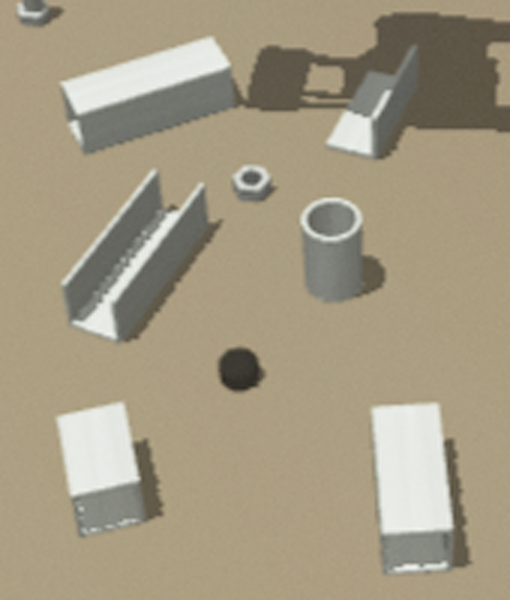

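The measured tops are 60×40, 90×40 and 120×40 mm, and the crop shows all three closed, so they are the tubes. The blue bin outer sizes are 92, 124 and 152 by ~73 mm, which match short, medium and long. The fingers won't fit beside a tube inside a bin, so I'll grip high to keep the tips above the rim. First move is the short tube.

```bash
cat >> h.py <<'E'
def quat(deg):
    p=np.radians(deg);x=[np.cos(p),np.sin(p),0];y=[np.sin(p),-np.cos(p),0]
    q=R.from_matrix(np.c_[x,y,[0,0,-1]]).as_quat();return [q[3],*q[:3]]
ZG=.039
def pick(xy,deg):
    q=quat(deg);bot.movep([*xy,.14],q);bot.command_gripper(.75)
    hit=bot.move_l([*xy,ZG],feed=.12,guard=15)
    bot.command_gripper(0.,25);s=read_state()
    print('pick',hit,s['t'],np.round(s['position'],4),s['opening']*93,s['finger_force'])
    bot.move_l([*xy,.15],feed=.15);s=read_state();print('lifted',s['opening']*93,np.round(s['force'],2))
def place(xy,deg):
    q=quat(deg);bot.movep([*xy,.15],q);bot.move_l([*xy,ZG+.017],feed=.15)
    hit=bot.move_l([*xy,ZG+.0055],feed=.02,guard=4);s=read_state()
    print('down',hit,np.round(s['position'],4),s['opening']*93)
    bot.command_gripper(.68);bot.move_l([*xy,.15],feed=.15);print('t',read_state()['t'])
E
python3 - <<'E'
from h import *
pick((.588,.349),111.6); place((.540,-.293),101.35)
cv2.imwrite('pics/s1.png',viewer.grab_frame('wrist')[:,:,::-1])
E
```

```text
pick False 4.3 [0.588 0.349 0.039] 0.45330354382952814 0.0
lifted 0.460712892008103 [-0.3  -0.33 -0.1 ]
down False [ 0.54   -0.293   0.0445] 0.47576845994102135
t 10.9417
```

View pics/s1.png

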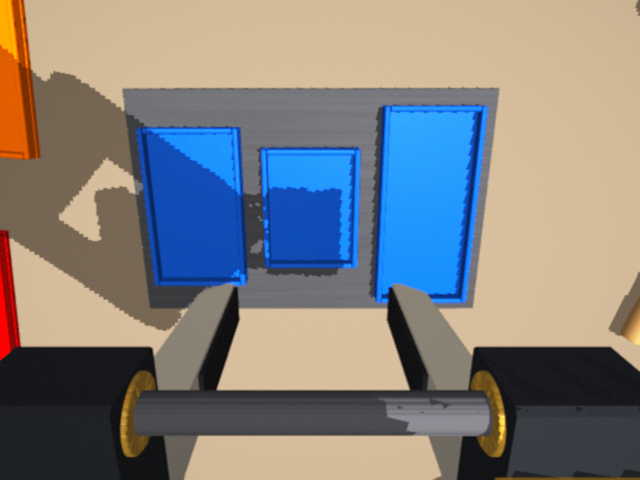

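The grasp missed, closing on nothing, and the wrist view puts the bins at (192,205), (310,207) and (432,203), ahead of the fingers. So my positions or calibration are off somewhere. I'll cross-check with the wrist camera.

```bash
python3 - <<'E'
from h import *
s=read_state();c=cam('wrist',s);im=cv2.imread('pics/s1.png');h=cv2.cvtColor(im,cv2.COLOR_BGR2HSV)
print(s['position'],s['eef_rot'],'cam',c[2].round(3),'tcp px',proj(c,[.54,-.293,.017]).round())
for k in contours((h[...,0]>98)&(h[...,0]<125)&(h[...,1]>140)&(h[...,2]>90),2000):
    print('wrist bin',k.mean(0).round(),[np.round(v,3) for v in rect(ray(c,k,.017))])
cs,cd=cam('scene'),cam('side')
print('cams',cs[2],cd[2]); print('base px',proj(cs,[0,0,0]),proj(cd,[0,0,0]))
im=viewer.grab_frame('side');h=cv2.cvtColor(im,cv2.COLOR_RGB2HSV).astype(int)
for k in contours((h[...,1]<30)&(h[...,2]>200),150):
    print('side',k.mean(0).round(),[np.round(v,3) for v in rect(ray(cd,k,.04))])
h=h.astype(np.uint8)
for k in contours((h[...,0]>98)&(h[...,0]<125)&(h[...,1]>140)&(h[...,2]>90),200):
    print('side bin',k.mean(0).round(),[np.round(v,3) for v in rect(ray(cd,k,.017))])
print('tcp px side',proj(cd,s['position']),'scene',proj(cs,s['position']))
sc=viewer.grab_frame('scene')
cv2.imwrite('pics/s2.png',np.vstack([np.hstack([cv2.resize(a[100:420,150:550],(400,320)) for a in(sc,im)])])[:,:,::-1])
E
```

```text
[ 0.53946621 -0.29266204  0.14881652] [-9.55745602e-04  6.33728321e-01  7.73555099e-01 -1.02125604e-04] cam [ 0.524 -0.21   0.331] tcp px [[312. 213.]]
wrist bin [310. 206.] [array([ 0.538, -0.29 ]), np.float64(92.633), np.float64(72.34), np.float64(-78.543)]
wrist bin [194. 204.] [array([ 0.453, -0.308]), np.float64(121.847), np.float64(74.119), np.float64(-78.594)]
wrist bin [426. 202.] [array([ 0.624, -0.274]), np.float64(151.6), np.float64(73.904), np.float64(-78.611)]
cams [ 0.89953334 -0.57691876  1.23292695] [0.34330921 0.96308486 0.85700377]
base px [[190.38640394 160.25320155]] [[545.16066938 272.46123599]]
side [347. 376.] [array([0.403, 0.344]), np.float64(90.534), np.float64(40.593), np.float64(-80.591)]
side [242. 369.] [array([0.588, 0.349]), np.float64(60.285), np.float64(40.552), np.float64(-68.394)]
side [320. 293.] [array([0.475, 0.146]), np.float64(40.574), np.float64(37.216), np.float64(5.323)]
side [256. 308.] [array([0.596, 0.19 ]), np.float64(145.946), np.float64(29.001), np.float64(78.534)]
side [157. 288.] [array([0.814, 0.151]), np.float64(172.445), np.float
[... 255 characters left out ...]
rray([ 0.851, -0.085]), np.float64(83.835), np.float64(26.139), np.float64(-0.157)]
side [629. 124.] [array([-0.318, -0.628]), np.float64(274.536), np.float64(84.075), np.float64(74.074)]
side bin [317. 182.] [array([ 0.538, -0.285]), np.float64(108.187), np.float64(73.002), np.float64(-79.029)]
side bin [284. 185.] [array([ 0.623, -0.267]), np.float64(166.532), np.float64(71.184), np.float64(-78.627)]
side bin [350. 180.] [array([ 0.452, -0.302]), np.float64(137.377), np.float64(71.985), np.float64(-78.661)]
side bin [584.  89.] [array([-0.274, -0.913]), np.float64(146.431), np.float64(56.486), np.float64(55.703)]
tcp px side [[315.16164706 136.07849182]] scene [[259.42653859 312.13125617]]
```

View pics/s2.png

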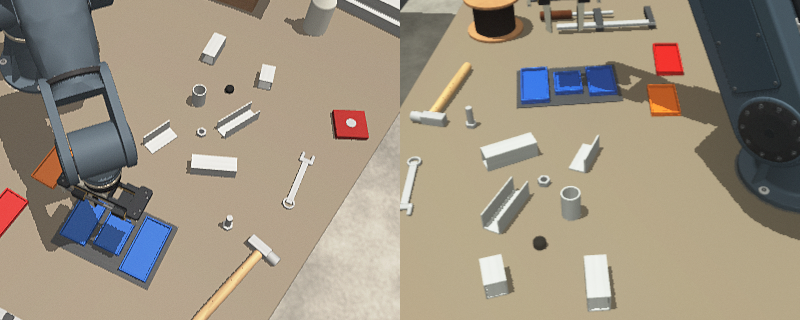

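Bin positions agree across all three cameras (~2 mm) and the tube hasn't moved, so the map is sound; the fingers simply never met the tube. I'll look at the fingers at the grasp pose.

```bash
python3 - <<'E'
from h import *
q=quat(111.6);bot.movep([.588,.349,.14],q);bot.command_gripper(.75);hit=bot.move_l([.588,.349,.045],feed=.12,guard=15)
s=read_state();print(hit,s['position'],s['eef_rot'],s['opening'],s['t'])
im=viewer.grab_frame('side');w=viewer.grab_frame('wrist');cd=cam('side')
p=np.array(s['position']);tip=p-[0,0,.022]
print('tcp,tip px',proj(cd,p).round(),proj(cd,tip).round(), 'wrist',proj(cam('wrist',s),tip))
cr=cv2.resize(im[270:410,150:340],(543,400));
cv2.imwrite('pics/s3.png',cr[:,:,::-1]);cv2.imwrite('pics/s4.png',w[:,:,::-1])
E
```

```text
False [0.5884881  0.34926422 0.04584933] [3.24725016e-04 5.62067415e-01 8.27091147e-01 5.91771968e-04] 0.7510458704284345 14.7167
tcp,tip px [[241. 367.]] [[243. 374.]] wrist [[310.80407999 268.27458111]]
```

View pics/s3.png

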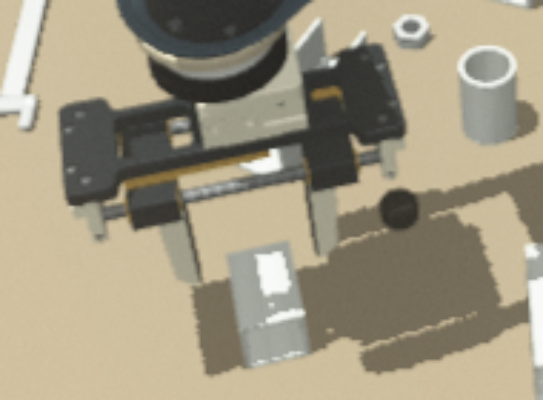

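View pics/s4.png

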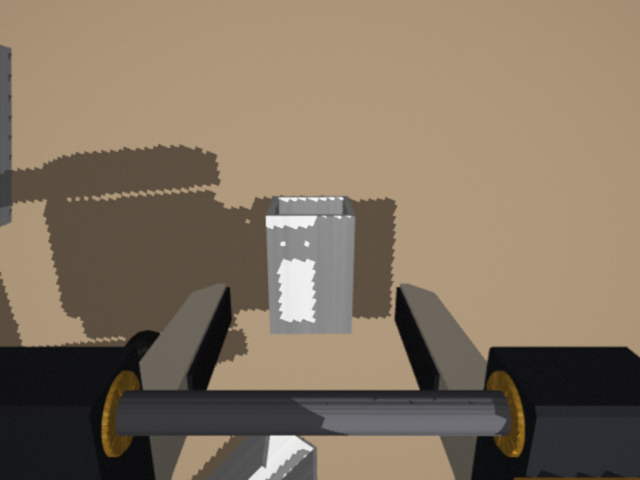

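The wrist picture shows the tips at (230,287) and (397,287); with 70 mm between them that is a depth of 0.18 m, so they sit about 16 mm *behind* the reported TCP instead of 22 mm ahead. The side view agrees, with the tips well above the expected height. I'll measure the real offset with a guarded touch on clear bench.

```bash
python3 - <<'E'
from h import *
bot.move_l([.588,.349,.12],feed=.2);bot.command_gripper(0.);bot.movep([.495,.35,.06],quat(105))
bot.move_l([.495,.35,.0],feed=.12,guard=5);s=read_state();print(np.round(s['position'],4),np.round(s['force'],2))
hit=bot.move_l([.495,.35,-.035],feed=.02,guard=4)
s=read_state();print(hit,np.round(s['position'],4),np.round(s['force'],2),s['t'])
bot.move_l([.495,.35,.06],feed=.15)
E
```

```text
[0.4957 0.3502 0.0005] [ 0.57 -0.15  1.96]
True [ 0.495   0.35   -0.0151] [-1.86 -1.08  7.5 ] 18.575
```

The real fingertips are 15 mm behind the reported TCP, 37 mm shorter than stated. I'll correct the grasp height to match and redo the short tube.

```bash
sed -i 's/^ZG=.*/ZG=.002/; s/,\.14\],q)/,.07],q)/; s/,\.15\]/,.10]/g' h.py; python3 - <<'E'
from h import *
pick((.588,.349),111.6)
s=read_state()
if s['opening']*93>35: place((.539,-.292),101.4)
cv2.imwrite('pics/s5.png',viewer.grab_frame('wrist')[:,:,::-1])
E
```

```text
pick False 22.1667 [0.5881 0.349  0.0023] 40.02102501702367 25.00045157968998
lifted 40.285026414496414 [-0.09  0.01 -0.78]
down True [ 0.539  -0.292   0.0091] 39.737406135813025
t 27.825
```

View pics/s5.png

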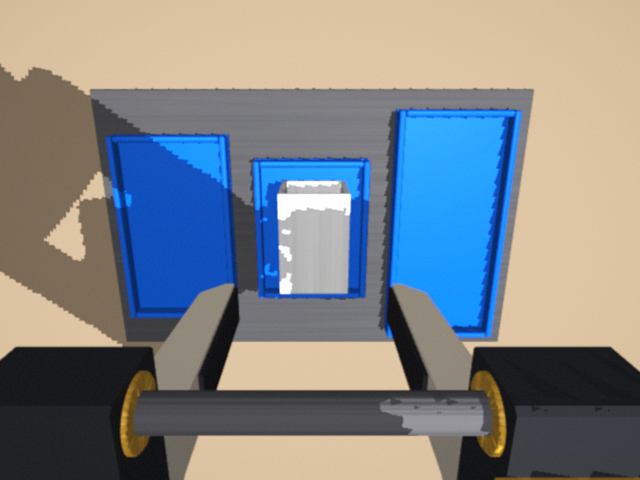

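The short tube now stands centred in the middle bin at (313,240), and floor contact came at the expected height. Next are medium and long.

```bash
python3 - <<'E'
from h import *
ok=lambda: read_state()['opening']*93>35
pick((.4025,.344),99.7)
if ok():
    place((.454,-.309),101.4)
    pick((.631,.008),31.93)
    if ok(): place((.6245,-.2745),101.4)
s=read_state()
if not kin.inverse_kinematics([.45,.15,.25],quat(90)) is None: bot.movep([.45,.15,.25],quat(90))
print(read_state()['t'])
cs=cam('scene');im=viewer.grab_frame('scene');h=cv2.cvtColor(im,cv2.COLOR_RGB2HSV)
a=im[280:390,190:340];b=viewer.grab_frame('side')
print(proj(cs,[.539,-.292,.047]).round())
cv2.imwrite('pics/s6.png',np.hstack([cv2.resize(a,(540,396)),cv2.resize(b[150:220,255:385],(240,396*1//2)).repeat(2,0)[:396]])[:,:,::-1])
cv2.imwrite('pics/s7.png',b[:,:,::-1])
E
```

```text
pick False 31.875 [0.4026 0.344  0.0022] 39.87395730621975 25.000714994966984
lifted 39.78449368377021 [ 0.22  0.48 -0.91]
down True [ 0.454  -0.309   0.0091] 39.7708180902897
t 37.575
pick False 40.8667 [0.631  0.0081 0.0023] 39.452316678605335 24.999805614352226
lifted 39.568777898263434 [-0.77 -0.97 -2.11]
down True [ 0.6245 -0.2745  0.0092] 39.66208779609468
t 45.6833
47.4417
[[263. 328.]]
```

View pics/s6.png

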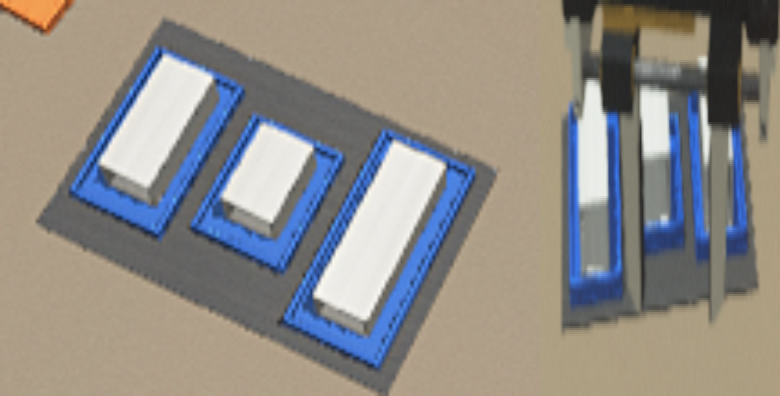

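View pics/s7.png

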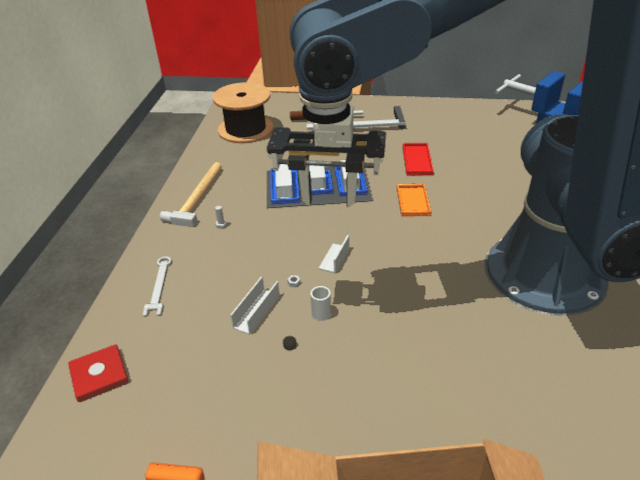

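The crop shows all three tubes flat and lengthwise inside their bins: medium (157,125), short (268,175) and long (380,230). In the side view the channel (257,305), angle (335,255) and round tube (320,303) haven't moved, and the arm is clear of everything.

```bash
python3 -c "
from station import workorder
print(workorder.job_done())"
```

```text
the job is handed in; nothing more can be done
None
```

The short, medium and long tubes are each lying flat in their own bins, the look-alikes are where they were, and the job was handed in at about 47 s of the 93 s; the first grasp closed on nothing because the fingertips turned out 37 mm shorter than stated, which I measured and corrected.

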